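# Fill the gap on the sloped mushroom display

### The arm

A 6-joint arm with a two-finger parallel gripper is mounted at the origin on the work surface. World frame = base frame: x ahead of the robot, y to its left, z up, the work surface at z = 0. Lengths are in m, angles in rad, forces in N, time in s.
With the tool pointing down it reaches from about 0.375 to 0.825 m from the base axis. Payload 5.5 kg.
Tool frame: the origin (TCP) lies midway between the tips of the shut fingers; the grasp point (between the pads) lies behind it (ctrl.grip_point_offset is the z of the grasp point in the tool frame, in m); z points along the fingers, y is the line along which they close (so a half turn about z gives the same grasp; the last joint's range is limited). The gripper opens to 85 mm and grips with 20 to 120 N. Pads are 22 mm wide; open, the fingers measure 114 mm over their backs; the gripper's body (76 mm by 85 mm) begins 54 mm behind the grasp point. The pads swing forward as they close: fully open they stand 13 mm farther back than shut.
Start: joints at [1.311, 0.314, -0.047, 1.21, 0, 1.571], TCP at [0.154, 0.58, 0.231] pointing down, gripper open.
Joint ranges: [-2.67, 2.67], [-0.69, 1.73], [-1.03, 1.25], [-2.08, 2.16], [-1.42, 1.45], [-3.14, 3.14]. Speed limits (rad/s): [2.39, 2.39, 3.01, 3.14, 3.14, 3.14].

### API

Orientations are given as [roll, pitch, yaw] about the fixed x, y, z axes, in that order (R = Rz(yaw) Ry(pitch) Rx(roll)).
In Python, from rig import ctrl gives the robot as it stands. The module is installed in compiled form; this text tells all that it offers.
- The arm moves only by the tool play_rows, never from a script. Its argument "plan" is a list of rows, each an object with "translation": the shift along the tool's x, y, z in m, a list of three; "dr": the turn, a rotation vector about the tool's x, y, z in degrees, a list of three; "grip": the finger opening in m, from 0 to 0.0854. In form: [{"translation": [tx, ty, tz], "dr": [ax, ay, az], "grip": grip}, ...]. A call has 1 to 5 rows; each row shifts and turns the commanded pose from where the row before left it, along the tool's axes as they then stand; what a row does not reach is not made up. A row lasts 1/8 s, in which the tool goes at most 62.5 mm and 10.7 degrees, less where a joint would pass 70% of its speed; a pose out of reach is approached as far as the arm can. A call is refused whole if a number of a shift passes 0.0625 or a number of a turn 10.7, either way. A call with a gripper value outside its range is refused whole. The fingers move at their own pace and stop on an object; "force" is the grip in N (left out, the last holds). Time passes only in rows, so rows that do not move let the fingers close. It gives the time, the measured TCP pose, the force, the opening and the grip force at its end, in the units of the state.
- ctrl.observe(): the state, without advancing time (a new reading comes with each control period).
- ctrl.grab_frame(name): name is "side" or "top"; returns a dict with "frame" (384x512x3 uint8, red, green, blue), "fx", "fy", "cx", "cy" (pixels), "rvec" (rotation vector, rad) and "tvec" (3), from world to camera coordinates, as OpenCV has them. Camera axes: x right, y down, z forward; pixel columns grow to the right and rows downward; lengths in m; the calibration is good to about 2 mm. A picture is of the moment at which its call begins. There is no depth.
- ctrl.sign_off(): hands the job in; it is judged then, once.
The state is a dict: "time_s": time; "joint_pos": joint angles; "dq": joint speeds; "joint_efforts": joint torques, N m; "eef_pos": TCP position; "eef_rot": TCP orientation; "wrist_force": force on the tool from outside, world axes, zero at the start; "wrist_torque": the same for the moment, N m; "opening": opening from 0.0 (shut) to 1.0 (fully open); "gripper_force": force on a finger pad.
Only numpy, scipy, OpenCV 4.12 (cv2) and the standard library are available. Lean on these libraries where they do the work, as an engineer would, in place of code of your own. Each camera call takes 0.05 s, during which the arm holds its last target. There are 200 camera calls.

### The job

Take the small clear tub of mushrooms out of the crate, where it stands face to face with two cartons, and put it in the gap between the two taller tubs on the raised sloped ledge: bottom flat on the slope, front against the lip, square and in line with its neighbours. It has to be held another way there than in the crate, so stand it on the open counter on the way, let go, and take it afresh; set it down on the ledge, do not drop it. Leave the cartons, the taller tubs, the hand meter and the jar where they are.

Things in the scene. Friction and masses are not known exactly. Their poses are not given: they have to be found in the camera images.
- tub_center (a point): Centre of the small clear tub with white lid, a box 42 (its x) by 60 (its y) by 66 mm high (z), 0.13 to 0.25 kg; broad faces (60 wide) look along its x, narrow sides along its y; half a turn about z changes nothing. It starts upright on the crate's floor, centre 39 mm above the counter, 5 to 7 mm from what it faces along its x.
- crate: Fixed slatted wooden crate on the counter, outside 150 (x) by 164 (y) by 62 mm high, walls 7 mm, floor 6 mm thick; origin under its centre on the counter. The tub and the two cartons stand in it in a row along its y, in any order, the tub's narrow sides looking along the crate's x with 34 to 42 mm free beside each.
- carton_a_center (a point): Centre of a closed cardboard carton in the crate, 100 (x) by 42 (y) by 72 mm high, loose; leave it.
- carton_b_center (a point): Centre of the other carton, same size; leave it.
- ledge_lip (a point): Point midway along the fixed wooden ledge where its sloped top meets the lip, 90 mm up. Axes: x up the slope (it rises 0.314 rad), y along the ledge, level, z square out of the top. Top: x 0 to 54 mm, y -140 to 140 mm, plank 12 mm thick; its feet (75 mm deep) lie under it, nothing behind; lip x -6 to 0, 10 mm above the top. The small tub standing against the lip has its centre at x 21, z 33 mm.
- tall_a_center (a point): Centre of a taller loose tub, 42 (x) by 60 (y) by 82 mm (z), already standing on the ledge, its axes as the ledge's; it is the one at the -y end of the gap. Leave it.
- tall_b_center (a point): Centre of the other taller tub, same size, at the +y end of the gap, centre 136 mm along y from the first, so that the gap is 76 mm wide: less than a finger's room beside the small tub.
- meter_center (a point): Centre of the inspector's hand meter, black and red, 150 (x) by 70 (y) by 40 mm (z), lying on the counter; leave it.
- jar_center (a point): Centre of a round glass jar, 58 mm in diameter, 85 mm high, standing on the counter; leave it.

How it is judged:
By the outcome, as a careful person would: the job done as asked, in the order asked, and still so for the second after the job is handed in, with the robot touching nothing.
It also fails if it takes over 58 s, if anything falls off the work surface, if the arm or the gripper's body presses on something with over 40 N, if the wrist force passes 120 N, or if a joint passes its speed limit or range.

## Working session

There is one attempt and no reset: what is moved stays moved. The work goes in short steps, Python scripts to look and compute and a tool call to move; the robot and the scene stay as the last step left them, time stands still between calls to the robot, and variables do not carry over. Pictures are saved under pics/ and viewed, at most 10 in all, crops included, and the job is handed in when it is done.

Besides the shell and the picture viewer there is one more tool, called as name(argument=value, ...), one argument or row to a line, values as JSON. play_rows: Moves the arm, as the interface text tells. Its arguments: {"type":"object","properties":{"plan":{"type":"array","items":{"type":"object","properties":{"translation":{"type":"array","items":{"type":"number"}},"dr":{"type":"array","items":{"type":"number"}},"grip":{"type":"number"}}}},"force":{"type":"number"}},"required":["plan"]}

```bash
mkdir -p pics; python3 - <<'E'
from rig import ctrl
import cv2,pickle
for n in("side","top"):
    f=ctrl.grab_frame(n); pickle.dump(f,open(n+"0.pkl","wb"))
    cv2.imwrite(f"pics/{n}0.png",f["frame"][:,:,::-1]); print(n,f["fx"],f["fy"],f["cx"],f["cy"],f["rvec"],f["tvec"])
print(ctrl.observe(),ctrl.grip_point_offset)
E
```

```text
side 465.409672255155 465.409672255155 254.10093260461556 192.70029637203476 [ 0.2451098  -2.84694351  1.18028574] [0.55492078 0.12461729 1.03397984]
top 357.026994773793 357.026994773793 251.89581840106868 188.8106036246309 [ 2.25162632 -1.95812106  0.20193872] [-0.04859074  0.57875276  0.93572913]
{'time_s': 0.1, 'joint_pos': array([ 1.31102792e+00,  3.14176340e-01, -4.79496013e-02,  1.21022668e+00,
        2.23004250e-06,  1.57076268e+00]), 'dq': array([-0.00127376, -0.00246559,  0.00183302,  0.00093264, -0.00115659,
        0.0007919 ]), 'joint_efforts': array([-1.78092264e-04, -5.40767562e+01,  3.40541303e+01,  1.11586915e-02,
       -4.26287784e-05, -2.93045929e-06]), 'eef_pos': array([0.15398022, 0.57936904, 0.23052112]), 'eef_rot': array([-3.14003636e+00, -2.28240815e-06,  2.88185789e+00]), 'wrist_force': array([-0.64624389,  0.83706855,  0.9242008 ]), 'wrist_torque': array([-0.00788684, -0.00615218,  0.0241104 ]), 'gripper_force': 0.0, 'opening': 0.9979778838453653} -0.0187
```

View pics/side0.png

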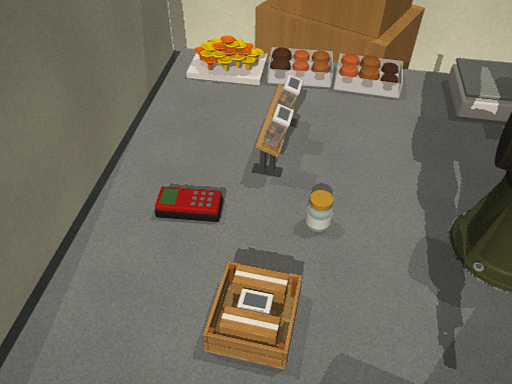

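View pics/top0.png

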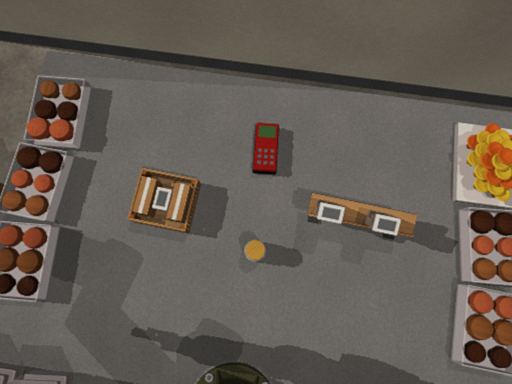

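The side view shows the crate around (255,312) with the tub's lid between two striped cartons, the jar at (320,210), the meter at (190,203), and the ledge with two tall tubs at (293,85) and (283,115). In the top view the tub lid is at (162,198), and the ledge lids are at (330,212) and (386,225).

```bash
cat > h.py <<'E'
import cv2,numpy as np,pickle
from scipy.spatial.transform import Rotation as Rot
def ld(n): return pickle.load(open(n+".pkl","rb"))
def cam(f):
    R=Rot.from_rotvec(f["rvec"]).as_matrix(); K=np.array([[f["fx"],0,f["cx"]],[0,f["fy"],f["cy"]],[0,0,1]]); return K,R,np.asarray(f["tvec"],float)
def plane(f,px,z):
    K,R,t=cam(f); px=np.atleast_2d(px); d=(R.T@np.linalg.inv(K)@np.c_[px,np.ones(len(px))].T).T; c=-R.T@t
    return c+d*((z-c[2])/d[:,2])[:,None]
def tri(f,p,g,q):
    A=[]
    for h,u in((f,p),(g,q)):
        K,R,t=cam(h); P=K@np.c_[R,t]; A+=[u[0]*P[2]-P[0],u[1]*P[2]-P[1]]
    X=np.linalg.svd(np.array(A))[2][-1]; return X[:3]/X[3]
def proj(f,X):
    K,R,t=cam(f); x=K@(R@np.asarray(X)+t); return x[:2]/x[2]
def white(f,roi,lo=150):
    x0,y0,x1,y1=roi; im=f["frame"][y0:y1,x0:x1].astype(int)
    m=((im.min(2)>lo)&(im.max(2)-im.min(2)<40)).astype(np.uint8)
    out=[]
    for c in cv2.findContours(m,cv2.RETR_EXTERNAL,cv2.CHAIN_APPROX_NONE)[0]:
        if cv2.contourArea(c)>20:
            c=c.reshape(-1,2)+[x0,y0]; M=cv2.moments(c.astype(np.int32)); out.append((np.array([M["m10"],M["m01"]])/M["m00"],cv2.boxPoints(cv2.minAreaRect(c.astype(np.float32))),M["m00"]))
    return out
E
python3 - <<'E'
from h import *
np.set_printoptions(precision=4,suppress=True)
t,s=ld("top0"),ld("side0")
for nm,f,rois in(("top",t,[(120,160,210,240),(300,185,420,240)]),("side",s,[(200,255,310,365),(255,65,310,160)])):
    for r in rois:
        for c,b,a in white(f,r):
            print(nm,c.round(1),a,"box",b.round(1).tolist()); print("   @.072",plane(f,c,.072)[0,:2],"cor",plane(f,b,.072)[:,:2].round(4).tolist())
a=cv2.resize(t["frame"][185:245,300:425],None,fx=4.8,fy=4.8,interpolation=2); b=cv2.resize(s["frame"][65:185,240:330],None,fx=4.8,fy=4.8,interpolation=2)
cv2.imwrite("pics/ledge.png",cv2.resize(t["frame"][185:245,300:425],(800,384),interpolation=2)[:,:,::-1]); cv2.imwrite("pics/ledges.png",b[:,:,::-1])
E
```

```text
top [161.5 198.2] 267.0 box [[151.8000030517578, 206.6999969482422], [157.0, 186.0], [170.89999389648438, 189.5], [165.6999969482422, 210.1999969482422]]
   @.072 [0.5169 0.2727] cor [[0.4902, 0.2943], [0.5487, 0.2914], [0.5445, 0.2518], [0.4861, 0.2552]]
top [177.6 201.3] 78.5 box [[171.60000610351562, 218.39999389648438], [180.39999389648438, 183.39999389648438], [183.5, 184.10000610351562], [174.6999969482422, 219.1999969482422]]
   @.072 [0.5145 0.2277] cor [[0.4663, 0.2352], [0.565, 0.229], [0.5641, 0.2203], [0.4654, 0.2266]]
top [143.8 195.2] 79.0 box [[137.60000610351562, 211.60000610351562], [146.8000030517578, 177.39999389648438], [150.10000610351562, 178.3000030517578], [140.89999389648438, 212.5]]
   @.072 [0.5183 0.3222] cor [[0.4717, 0.33], [0.5687, 0.324], [0.5675, 0.3145], [0.4705, 0.3206]]
top [386.  224.1] 369.0 box [[372.29998779296875, 229.6999969482422], [375.5, 213.5], [399.8999938964844, 218.39999389648438], [396.70001220703125, 234.5]]
   @.072 [ 0.5314 -0.3397] cor [[0.5112, -0.304], [0.5561, -0.3096], [0.552, -0.376], [0.5073, -0.3699]]
top [330.4 212.5] 362.
[... 1023 characters left out ...]
11], [0.4648, 0.2171], [0.4652, 0.2259]]
side [282.9 115. ] 280.5 box [[271.0, 119.5999984741211], [278.0, 103.30000305175781], [294.79998779296875, 110.5], [287.79998779296875, 126.80000305175781]]
   @.072 [ 0.5368 -0.3095] cor [[0.5653, -0.283], [0.5568, -0.3619], [0.5072, -0.3363], [0.5176, -0.2598]]
side [290.5  80.4] 495.0 box [[268.0, 69.0], [309.0, 69.0], [309.0, 94.0], [268.0, 94.0]]
   @.072 [ 0.5357 -0.4867] cor [[0.6107, -0.5384], [0.487, -0.5623], [0.4757, -0.4245], [0.5909, -0.4026]]
side [258.   73.4] 102.5 box [[255.0, 65.0], [263.0, 65.0], [263.0, 84.0], [255.0, 84.0]]
   @.072 [ 0.6367 -0.5076] cor [[0.6537, -0.5544], [0.6294, -0.5591], [0.6129, -0.4519], [0.6359, -0.4475]]
```

View pics/ledge.png

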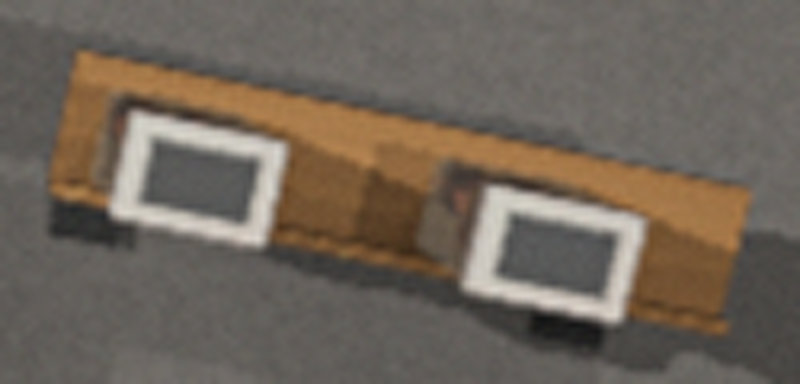

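View pics/ledges.png

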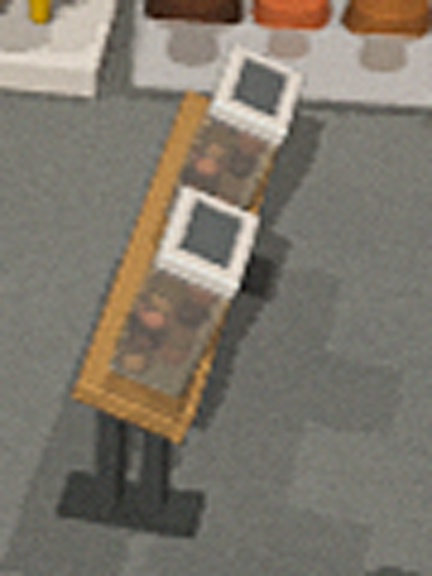

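The ledge's lip faces the robot and its slope rises away along about +x. In the side view tall_b is the nearer one at (283,115) and tall_a the farther one at (293,83). In the top view they are at (330,212) and (386,224).

```bash
python3 - <<'E'
from h import *
np.set_printoptions(precision=4,suppress=True)
t,s=ld("top0"),ld("side0")
for f in(t,s):
    K,R,T=cam(f); print("cam",-R.T@T)
print("tub tri",tri(t,(161.5,198.2),s,(255.1,300.5)))
print("cartons",tri(t,(143.8,195.2),s,(250,321.1)),tri(t,(177.6,201.3),s,(261.1,277.2)))
print("tallb tri",tri(t,(330.4,212.5),s,(282.9,115)))
B=plane(t,(330.4,212.5),.1745)[0];A=plane(t,(386,224.1),.1745)[0];print("lids@.1745",A,B,np.linalg.norm(A-B), "proj side",proj(s,A),proj(s,B))
# orange mask ledge & crate & jar & meter
hsv=cv2.cvtColor(t["frame"],cv2.COLOR_RGB2HSV)
def cc(m,r):
    mm=np.zeros_like(m);x0,y0,x1,y1=r;mm[y0:y1,x0:x1]=m[y0:y1,x0:x1]; c=np.vstack([k.reshape(-1,2) for k in cv2.findContours(mm,0,1)[0] if len(k)>4]); return cv2.boxPoints(cv2.minAreaRect(c.astype(np.float32))),c
wood=cv2.inRange(hsv,(5,80,40),(25,255,255))
b,c=cc(wood,(120,155,212,240)); print("crate",b,plane(t,b,.062)[:,:2])
b,c=cc(wood,(300,185,425,245)); print("ledge",b); print(" hi",plane(t,b,.107)[:,:2]," lo",plane(t,b,.0975)[:,:2])
b,c=cc(cv2.inRange(hsv,(10,100,80),(30,255,255)),(235,230,275,270)); print("jar",plane(t,b.mean(0),.085))
b,c=cc(cv2.inRange(hsv,(0,120,60),(8,255,255))|cv2.inRange(hsv,(172,120,60),(180,255,255)),(240,115,290,182)); print("meter",plane(t,b,.04)[:,:2])
E
```

```text
cam [0.3815 0.0071 1.0331]
cam [0.453  0.7272 0.8115]
tub tri [0.5165 0.2721 0.0743]
cartons [0.5175 0.3189 0.082 ] [0.513  0.2254 0.082 ]
tallb tri [ 0.5251 -0.1676  0.1732]
lids@.1745 [ 0.5153 -0.3027  0.1745] [ 0.5248 -0.1673  0.1745] 0.13569621987902467 proj side [293.3233  84.0434] [283.1197 114.6279]
crate [[126.3846 219.9231]
 [137.748  165.947 ]
 [201.199  179.3051]
 [189.8356 233.2812]] [[0.446  0.3588]
 [0.5996 0.359 ]
 [0.5864 0.176 ]
 [0.4342 0.1814]]
ledge [[306.4647 215.4464]
 [311.2888 192.0493]
 [417.5448 213.9577]
 [412.7206 237.3548]]
 hi [[ 0.5196 -0.1199]
 [ 0.5833 -0.1258]
 [ 0.5638 -0.4071]
 [ 0.5012 -0.3975]]  lo [[ 0.521  -0.1212]
 [ 0.5853 -0.1271]
 [ 0.5657 -0.4113]
 [ 0.5024 -0.4017]]
jar [[0.415 0.001 0.085]]
meter [[ 0.6388  0.0385]
 [ 0.7838  0.0508]
 [ 0.7894 -0.0177]
 [ 0.6443 -0.0282]]
```

```bash
cat > go.py <<'E'
import sys
from h import *
from rig import ctrl
def st():
    o=ctrl.observe(); return np.array(o["eef_pos"]),Rot.from_euler("xyz",o["eef_rot"]),o
def rows(p1,R1,n,cur=None):
    p,R,o=st() if cur is None else (*cur,None)
    rv=(R.inv()*R1).as_rotvec()/n; d=(np.asarray(p1)-p)/n; 
    print("dr",np.degrees(rv).round(2))
    for i in range(n): print((R*Rot.from_rotvec(rv*i)).inv().apply(d).round(4).tolist())
def down(yaw): return Rot.from_euler("xyz",[np.pi,0,yaw])
E
python3 -c "
from go import *
rows([.517,.272,.14],down(1.509),10)"
```

```text
dr [-0.01  0.01  7.87]
[-0.043, -0.0204, 0.0091]
[-0.0454, -0.0143, 0.0091]
[-0.0469, -0.008, 0.0091]
[-0.0475, -0.0015, 0.0091]
[-0.0473, 0.0051, 0.0091]
[-0.0462, 0.0115, 0.0091]
[-0.0442, 0.0177, 0.0091]
[-0.0413, 0.0236, 0.0091]
[-0.0377, 0.029, 0.0091]
[-0.0334, 0.0339, 0.0091]
```

play_rows(
  plan=[
    {"translation": [-0.043, -0.0204, 0.0091], "dr": [0, 0, 7.87], "grip": 0.085},
    {"translation": [-0.0454, -0.0143, 0.0091], "dr": [0, 0, 7.87], "grip": 0.085},
    {"translation": [-0.0469, -0.008, 0.0091], "dr": [0, 0, 7.87], "grip": 0.085},
    {"translation": [-0.0475, -0.0015, 0.0091], "dr": [0, 0, 7.87], "grip": 0.085},
    {"translation": [-0.0473, 0.0051, 0.0091], "dr": [0, 0, 7.87], "grip": 0.085},
  ],
)

```text
time_s: 0.72
eef_pos: [0.3365, 0.4248, 0.1852]
eef_rot: [-3.141, 0.0, 2.191]
wrist_force: [-0.4, 0.4, -0.1]
opening: 1.002
gripper_force: 0.0
```

play_rows(
  plan=[
    {"translation": [-0.0462, 0.0115, 0.0091], "dr": [0, 0, 7.87], "grip": 0.085},
    {"translation": [-0.0442, 0.0177, 0.0091], "dr": [0, 0, 7.87], "grip": 0.085},
    {"translation": [-0.0413, 0.0236, 0.0091], "dr": [0, 0, 7.87], "grip": 0.085},
    {"translation": [-0.0377, 0.029, 0.0091], "dr": [0, 0, 7.87], "grip": 0.085},
    {"translation": [-0.0334, 0.0339, 0.0091], "dr": [0, 0, 7.87], "grip": 0.085},
  ],
)

```text
time_s: 1.35
eef_pos: [0.518, 0.2711, 0.1397]
eef_rot: [-3.141, 0.0, 1.504]
wrist_force: [-0.1, 1.3, 0.0]
opening: 0.991
gripper_force: 0.0
```

play_rows(
  plan=[
    {"translation": [0, 0, 0], "dr": [0, 0, 0], "grip": 0.085},
  ],
)

```text
time_s: 1.48
eef_pos: [0.5186, 0.2698, 0.139]
eef_rot: [-3.141, 0.001, 1.503]
wrist_force: [-0.5, 0.7, -0.5]
opening: 0.997
gripper_force: 0.0
```

```bash
python3 -c "
from go import *
p,R,o=st();print(p,o['eef_rot'],o['time_s'],o['joint_pos'])
rows([.517,.272,.024],down(1.509),3)
f=ctrl.grab_frame('side');pickle.dump(f,open('s1.pkl','wb'));cv2.imwrite('pics/s1.png',cv2.resize(f['frame'][180:380,170:370],(600,600),interpolation=2)[:,:,::-1])"
```

```text
[0.51860673 0.26980311 0.13898237] [-3.14051261e+00  1.38754542e-03  1.50348578e+00] 1.475 [ 4.80065442e-01  3.37775933e-01 -2.29359761e-01  1.00530502e+00
 -6.22710112e-04  2.11817358e+00]
dr [-0.02  0.03 -0.11]
[0.0007, -0.0005, 0.0383]
[0.0007, -0.0006, 0.0383]
[0.0007, -0.0006, 0.0383]
```

View pics/s1.png

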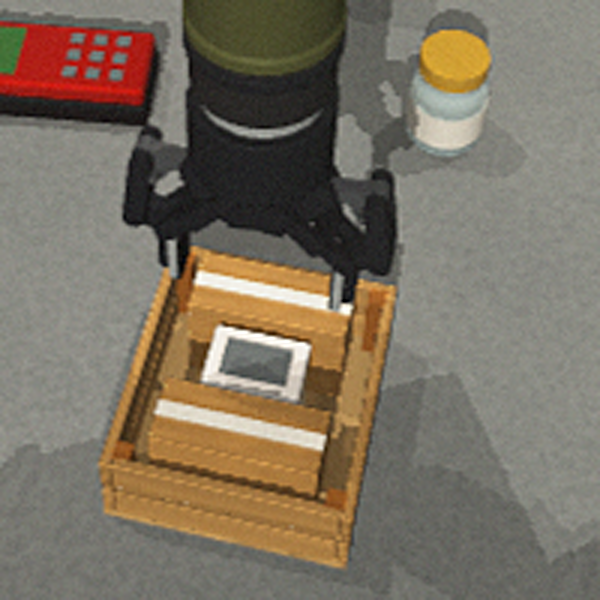

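The side crop shows the open fingers above the crate, straddling the tub lid (260,360 in the crop) along the crate's x, clear of the cartons.

play_rows(
  plan=[
    {"translation": [0.0021, -0.0017, 0.03], "dr": [0, 0, -0.3], "grip": 0.085},
    {"translation": [0, 0, 0.03], "dr": [0, 0, 0], "grip": 0.085},
    {"translation": [0, 0, 0.03], "dr": [0, 0, 0], "grip": 0.085},
    {"translation": [0, 0, 0.025], "dr": [0, 0, 0], "grip": 0.085},
    {"translation": [0, 0, 0], "dr": [0, 0, 0], "grip": 0.085},
  ],
)

```text
time_s: 2.15
eef_pos: [0.5129, 0.2745, 0.0236]
eef_rot: [-3.138, 0.002, 1.516]
wrist_force: [-0.1, -0.4, -0.3]
opening: 0.998
gripper_force: 0.0
```

play_rows(
  plan=[
    {"translation": [0, 0, 0], "dr": [0, 0, 0], "grip": 0.07},
    {"translation": [0, 0, 0], "dr": [0, 0, 0], "grip": 0.062},
    {"translation": [0, 0, 0], "dr": [0, 0, 0], "grip": 0.05},
    {"translation": [0, 0, 0], "dr": [0, 0, 0], "grip": 0.05},
    {"translation": [0, 0, 0], "dr": [0, 0, 0], "grip": 0.05},
  ],
  force=40,
)

```text
time_s: 2.78
eef_pos: [0.517, 0.2754, 0.027]
eef_rot: [3.139, -0.002, 1.514]
wrist_force: [0.7, -0.2, 6.3]
opening: 0.699
gripper_force: 44.0
```

play_rows(
  plan=[
    {"translation": [0, 0, -0.01], "dr": [0, 0, 0], "grip": 0.05},
    {"translation": [0, 0, -0.02], "dr": [0, 0, 0], "grip": 0.05},
    {"translation": [0, 0, -0.03], "dr": [0, 0, 0], "grip": 0.05},
    {"translation": [0, 0, -0.03], "dr": [0, 0, 0], "grip": 0.05},
    {"translation": [0, 0, -0.025], "dr": [0, 0, 0], "grip": 0.05},
  ],
)

```text
time_s: 3.4
eef_pos: [0.5154, 0.2743, 0.1418]
eef_rot: [-3.142, 0.0, 1.513]
wrist_force: [1.0, -0.9, -2.0]
opening: 0.701
gripper_force: 43.7
```

```bash
python3 -c "
from go import *
np.set_printoptions(precision=4,suppress=True)
p,R,o=st();print(p,o['eef_rot'],o['wrist_force'],o['joint_pos'],o['opening'])
rows([.53,.085,.145],down(1.509-.17),5)
f=ctrl.grab_frame('side');pickle.dump(f,open('s2.pkl','wb'));cv2.imwrite('pics/s2.png',cv2.resize(f['frame'][180:380,170:370],(600,600),interpolation=2)[:,:,::-1])"
```

```text
[0.5154 0.2743 0.1418] [-3.1415  0.      1.5134] [ 0.9562 -0.8583 -1.9544] [ 0.4891  0.3331 -0.2292  1.0086  0.      2.1174] 0.7011753306501315
dr [-0.  0.  2.]
[-0.0376, 0.0051, -0.0006]
[-0.0374, 0.0064, -0.0006]
[-0.0372, 0.0077, -0.0006]
[-0.0369, 0.009, -0.0006]
[-0.0366, 0.0103, -0.0006]
```

View pics/s2.png

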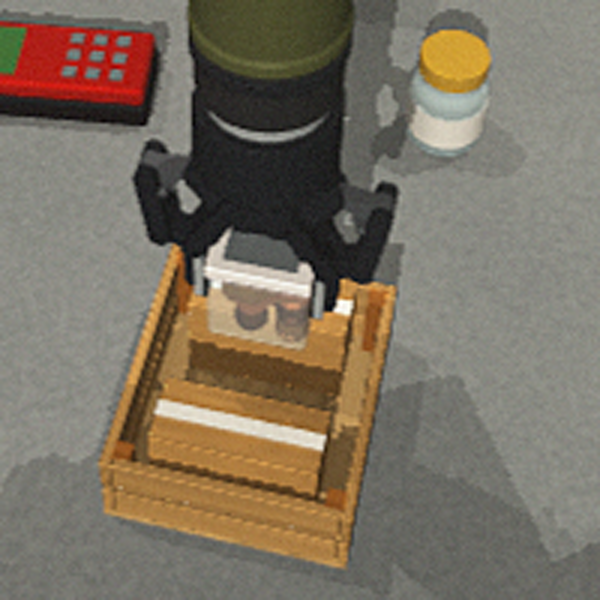

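The side crop shows the tub held between the fingers above its empty slot, with both cartons still standing in place.

play_rows(
  plan=[
    {"translation": [-0.0376, 0.0051, 0], "dr": [0, 0, 0], "grip": 0.05},
    {"translation": [-0.0376, 0.0051, 0], "dr": [0, 0, 0], "grip": 0.05},
    {"translation": [-0.0376, 0.0051, 0], "dr": [0, 0, 0], "grip": 0.05},
    {"translation": [-0.0376, 0.0051, 0], "dr": [0, 0, 0], "grip": 0.05},
    {"translation": [-0.0376, 0.0051, 0], "dr": [0, 0, 0], "grip": 0.05},
  ],
)

```text
time_s: 4.08
eef_pos: [0.5297, 0.084, 0.1399]
eef_rot: [-3.141, 0.0, 1.513]
wrist_force: [0.5, 0.0, -2.6]
opening: 0.699
gripper_force: 43.7
```

play_rows(
  plan=[
    {"translation": [0, 0, 0.03], "dr": [0, 0, 0], "grip": 0.05},
    {"translation": [0, 0, 0.035], "dr": [0, 0, 0], "grip": 0.05},
    {"translation": [0, 0, 0.03], "dr": [0, 0, 0], "grip": 0.05},
    {"translation": [0, 0, 0.016], "dr": [0, 0, 0], "grip": 0.05},
    {"translation": [0, 0, 0], "dr": [0, 0, 0], "grip": 0.05},
  ],
)

```text
time_s: 4.7
eef_pos: [0.5291, 0.0852, 0.0283]
eef_rot: [-3.139, 0.001, 1.513]
wrist_force: [-1.1, -0.5, -1.7]
opening: 0.696
gripper_force: 43.8
```

play_rows(
  plan=[
    {"translation": [0, 0, 0.003], "dr": [0, 0, 0], "grip": 0.05},
    {"translation": [0, 0, 0.002], "dr": [0, 0, 0], "grip": 0.05},
    {"translation": [0, 0, 0], "dr": [0, 0, 0], "grip": 0.05},
  ],
)

```text
time_s: 5.08
eef_pos: [0.5307, 0.0855, 0.0248]
eef_rot: [3.141, -0.0, 1.514]
wrist_force: [-0.6, -0.6, -1.6]
opening: 0.698
gripper_force: 43.8
```

```bash
python3 -c "
from go import *
for _ in range(4):
    o=ctrl.observe();print(o['eef_pos'],o['eef_rot'],o['wrist_force'])"
```

```text
[0.53070964 0.08548066 0.02481669] [ 3.14072117e+00 -1.99907851e-04  1.51351667e+00] [-0.62321856 -0.60884184 -1.61427226]
[0.53070964 0.08548066 0.02481669] [ 3.14072117e+00 -1.99907851e-04  1.51351667e+00] [-0.62321856 -0.60884184 -1.61427226]
[0.53070964 0.08548066 0.02481669] [ 3.14072117e+00 -1.99907851e-04  1.51351667e+00] [-0.62321856 -0.60884184 -1.61427226]
[0.53070964 0.08548066 0.02481669] [ 3.14072117e+00 -1.99907851e-04  1.51351667e+00] [-0.62321856 -0.60884184 -1.61427226]
```

play_rows(
  plan=[
    {"translation": [0, 0, 0.002], "dr": [0, 0, 0], "grip": 0.05},
    {"translation": [0, 0, 0], "dr": [0, 0, 0], "grip": 0.05},
  ],
)

```text
time_s: 5.32
eef_pos: [0.5303, 0.0854, 0.0223]
eef_rot: [-3.142, 0.0, 1.513]
wrist_force: [-0.7, 0.0, -1.5]
opening: 0.696
gripper_force: 43.8
```

play_rows(
  plan=[
    {"translation": [0, 0, 0.002], "dr": [0, 0, 0], "grip": 0.05},
    {"translation": [0, 0, 0], "dr": [0, 0, 0], "grip": 0.05},
  ],
)

```text
time_s: 5.58
eef_pos: [0.5305, 0.0854, 0.021]
eef_rot: [3.141, -0.0, 1.514]
wrist_force: [-3.2, -0.1, 6.4]
opening: 0.7
gripper_force: 44.6
```

play_rows(
  plan=[
    {"translation": [0, 0, 0], "dr": [0, 0, 0], "grip": 0.065},
    {"translation": [0, 0, 0], "dr": [0, 0, 0], "grip": 0.085},
    {"translation": [0, 0, 0], "dr": [0, 0, 0], "grip": 0.085},
    {"translation": [0, 0, -0.02], "dr": [0, 0, 0], "grip": 0.085},
    {"translation": [0, 0, -0.04], "dr": [0, 0, 0], "grip": 0.085},
  ],
)

```text
time_s: 6.2
eef_pos: [0.5286, 0.0851, 0.0793]
eef_rot: [-3.138, 0.001, 1.514]
wrist_force: [0.7, -0.1, -0.2]
opening: 0.995
gripper_force: 0.0
```

play_rows(
  plan=[
    {"translation": [0, 0, -0.04], "dr": [0, 0, 0], "grip": 0.085},
    {"translation": [0, 0, 0], "dr": [0, 0, -10], "grip": 0.085},
    {"translation": [0, 0, 0], "dr": [0, 0, -10], "grip": 0.085},
    {"translation": [0, 0, 0], "dr": [0, 0, -10], "grip": 0.085},
    {"translation": [0, 0, 0], "dr": [0, 0, -10], "grip": 0.085},
  ],
)

```text
time_s: 6.82
eef_pos: [0.5303, 0.0854, 0.1202]
eef_rot: [-3.142, -0.0, 2.217]
wrist_force: [0.4, -0.2, 0.6]
opening: 0.995
gripper_force: 0.0
```

play_rows(
  plan=[
    {"translation": [0, 0, 0], "dr": [0, 0, -10], "grip": 0.085},
    {"translation": [0, 0, 0], "dr": [0, 0, -10], "grip": 0.085},
    {"translation": [0, 0, 0], "dr": [0, 0, -10], "grip": 0.085},
    {"translation": [0, 0, 0], "dr": [0, 0, -10], "grip": 0.085},
    {"translation": [0, 0, 0], "dr": [0, 0, -10], "grip": 0.085},
  ],
)

```text
time_s: 7.45
eef_pos: [0.5302, 0.0854, 0.1202]
eef_rot: [-3.142, -0.0, 3.09]
wrist_force: [-0.3, -0.1, -0.4]
opening: 0.995
gripper_force: 0.0
```

play_rows(
  plan=[
    {"translation": [0, 0, 0], "dr": [0, 0, 0], "grip": 0.085},
  ],
)

```text
time_s: 7.58
eef_pos: [0.5302, 0.0854, 0.1202]
eef_rot: [-3.142, -0.0, 3.082]
wrist_force: [-0.1, -0.6, 0.6]
opening: 0.998
gripper_force: 0.0
```

```bash
python3 -c "
from go import *
np.set_printoptions(precision=4,suppress=True)
p,R,o=st();print(p,o['eef_rot'],o['joint_pos'])
f=ctrl.grab_frame('side');pickle.dump(f,open('s3.pkl','wb'));cv2.imwrite('pics/s3.png',cv2.resize(f['frame'][100:300,150:350],(600,600),interpolation=2)[:,:,::-1])
for c,b,a in white(f,(215,180,300,262)): print(c,a,plane(f,c,.066)[0],plane(f,b,.066)[:,:2].tolist())"
```

```text
[0.5302 0.0854 0.1202] [-3.1416 -0.0002  3.0824] [ 0.1596  0.2684 -0.3716  0.9309  0.      0.2188]
[263.3004 227.9303] 222.5 [0.5288 0.0909 0.066 ] [[0.559526754737226, 0.11981592147727527], [0.5621081769650387, 0.057742943576035155], [0.4987068350653141, 0.061258167912916495], [0.49887246095431675, 0.1226368458485273]]
```

View pics/s3.png

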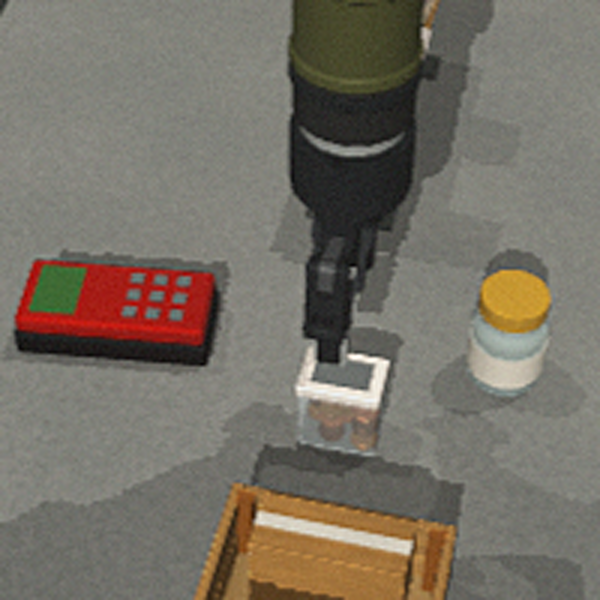

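The side crop shows the tub standing upright on open counter, lid at (345,372 in the crop), with the tool turned to close across its broad faces; meter, jar and cartons are clear.

play_rows(
  plan=[
    {"translation": [0, 0, 0.03], "dr": [0, 0, 0], "grip": 0.085},
    {"translation": [0, 0, 0.03], "dr": [0, 0, 0], "grip": 0.085},
    {"translation": [0, 0, 0.024], "dr": [0, 0, 0], "grip": 0.085},
    {"translation": [0, 0, 0.01], "dr": [0, 0, 0], "grip": 0.085},
    {"translation": [0, 0, 0], "dr": [0, 0, 0], "grip": 0.07},
  ],
)

```text
time_s: 8.25
eef_pos: [0.5299, 0.0853, 0.026]
eef_rot: [-3.141, -0.001, 3.083]
wrist_force: [-0.1, 0.0, 0.1]
opening: 0.826
gripper_force: 0.0
```

play_rows(
  plan=[
    {"translation": [0, 0, 0], "dr": [0, 0, 0], "grip": 0.055},
    {"translation": [0, 0, 0], "dr": [0, 0, 0], "grip": 0.045},
    {"translation": [0, 0, 0], "dr": [0, 0, 0], "grip": 0.03},
    {"translation": [0, 0, 0], "dr": [0, 0, 0], "grip": 0.03},
    {"translation": [0, 0, 0], "dr": [0, 0, 0], "grip": 0.03},
  ],
  force=40,
)

```text
time_s: 8.88
eef_pos: [0.5313, 0.0852, 0.0274]
eef_rot: [-3.141, 0.002, 3.084]
wrist_force: [-1.2, -3.5, 6.4]
opening: 0.488
gripper_force: 41.5
```

```bash
python3 -c "
from go import *
np.set_printoptions(precision=4,suppress=True)
p,R,o=st();print(p,o['eef_rot'],o['wrist_force'],o['opening'])"
```

```text
[0.5313 0.0852 0.0274] [-3.1414  0.0021  3.0838] [-1.212  -3.4659  6.4457] 0.48812991156961816
```

play_rows(
  plan=[
    {"translation": [0, 0, -0.02], "dr": [0, 0, 0], "grip": 0.03},
    {"translation": [0, 0, -0.05], "dr": [0, 0, 0], "grip": 0.03},
    {"translation": [0, 0, -0.055], "dr": [0, 0, 0], "grip": 0.03},
    {"translation": [0, 0, -0.055], "dr": [0, 0, 0], "grip": 0.03},
    {"translation": [0, 0, -0.04], "dr": [0, 0, 0], "grip": 0.03},
  ],
)

```text
time_s: 9.5
eef_pos: [0.5306, 0.0857, 0.2489]
eef_rot: [3.141, 0.002, 3.084]
wrist_force: [0.0, 0.3, -3.0]
opening: 0.483
gripper_force: 41.1
```

```bash
cat >> go.py <<'E'
th,hd=.314,-.070
X=np.array([np.cos(th)*np.cos(hd),np.cos(th)*np.sin(hd),np.sin(th)]); N=np.array([-np.sin(th)*np.cos(hd),-np.sin(th)*np.sin(hd),np.cos(th)]); Y=np.cross(N,X)
RL=Rot.from_matrix(np.c_[Y,X,-N]); F=np.array([.5371,-.2362,.1217])
E
python3 -c "
from go import *
np.set_printoptions(precision=4,suppress=True)
p,R,o=st();print(p,o['eef_rot'],o['wrist_force'],o['opening'],o['joint_pos'])
rows(F+.16*N+.006*X,RL,11)"
```

```text
[0.5306 0.0857 0.2489] [3.1406 0.0019 3.0843] [ 0.0234  0.2761 -2.9694] 0.4834095735474422 [ 0.1597  0.1872 -0.1704  1.211   0.0006  0.2171]
dr [-1.27 -1.29  8.17]
[0.0017, -0.0291, -0.0025]
[-0.0025, -0.029, -0.0031]
[-0.0067, -0.0283, -0.0036]
[-0.0107, -0.0269, -0.004]
[-0.0145, -0.025, -0.0043]
[-0.018, -0.0226, -0.0045]
[-0.0212, -0.0197, -0.0045]
[-0.0238, -0.0164, -0.0044]
[-0.026, -0.0127, -0.0042]
[-0.0277, -0.0088, -0.0038]
[-0.0287, -0.0047, -0.0033]
```

play_rows(
  plan=[
    {"translation": [0.0017, -0.0291, -0.0025], "dr": [-1.27, -1.29, 8.17], "grip": 0.03},
    {"translation": [-0.0025, -0.029, -0.0031], "dr": [-1.27, -1.29, 8.17], "grip": 0.03},
    {"translation": [-0.0067, -0.0283, -0.0036], "dr": [-1.27, -1.29, 8.17], "grip": 0.03},
    {"translation": [-0.0107, -0.0269, -0.004], "dr": [-1.27, -1.29, 8.17], "grip": 0.03},
    {"translation": [-0.0145, -0.025, -0.0043], "dr": [-1.27, -1.29, 8.17], "grip": 0.03},
  ],
)

```text
time_s: 10.12
eef_pos: [0.5129, -0.0601, 0.2584]
eef_rot: [3.0, 0.064, 2.36]
wrist_force: [0.5, 1.2, -1.4]
opening: 0.486
gripper_force: 41.3
```

play_rows(
  plan=[
    {"translation": [-0.018, -0.0226, -0.0045], "dr": [-1.27, -1.29, 8.17], "grip": 0.03},
    {"translation": [-0.0212, -0.0197, -0.0045], "dr": [-1.27, -1.29, 8.17], "grip": 0.03},
    {"translation": [-0.0238, -0.0164, -0.0044], "dr": [-1.27, -1.29, 8.17], "grip": 0.03},
    {"translation": [-0.026, -0.0127, -0.0042], "dr": [-1.27, -1.29, 8.17], "grip": 0.03},
    {"translation": [-0.0277, -0.0088, -0.0038], "dr": [-1.27, -1.29, 8.17], "grip": 0.03},
  ],
)

```text
time_s: 10.75
eef_pos: [0.4961, -0.2048, 0.2705]
eef_rot: [2.853, 0.02, 1.64]
wrist_force: [0.6, -0.9, -2.9]
opening: 0.487
gripper_force: 41.3
```

play_rows(
  plan=[
    {"translation": [-0.0287, -0.0047, -0.0033], "dr": [-1.27, -1.29, 8.17], "grip": 0.03},
    {"translation": [0, 0, 0], "dr": [0, 0, 0], "grip": 0.03},
    {"translation": [0, 0, 0], "dr": [0, 0, 0], "grip": 0.03},
  ],
)

```text
time_s: 11.12
eef_pos: [0.4931, -0.2326, 0.2729]
eef_rot: [2.83, -0.0, 1.503]
wrist_force: [0.7, -1.0, -1.8]
opening: 0.485
gripper_force: 41.4
```

```bash
python3 -c "
from go import *
np.set_printoptions(precision=4,suppress=True)
p,R,o=st();print(p,o['eef_rot'],o['wrist_force'],o['opening'],o['joint_pos'])
rows(F+.06*N+.006*X,RL,1)"
```

```text
[ 0.4931 -0.2326  0.2729] [ 2.8299 -0.0002  1.5028] [ 0.6766 -0.9811 -1.8047] 0.4850210155836229 [-0.5227 -0.044  -0.415   0.9182  0.1353  1.1354]
dr [-0.13 -0.05  0.1 ]
[-0.0006, 0.0015, 0.0974]
```

play_rows(
  plan=[
    {"translation": [0, 0.0015, 0.04], "dr": [-0.1, 0, 0.1], "grip": 0.03},
    {"translation": [0, 0, 0.032], "dr": [0, 0, 0], "grip": 0.03},
    {"translation": [0, 0, 0], "dr": [0, 0, 0], "grip": 0.03},
  ],
)

```text
time_s: 11.5
eef_pos: [0.5156, -0.2328, 0.2022]
eef_rot: [2.833, -0.003, 1.502]
wrist_force: [0.5, -0.3, -1.4]
opening: 0.486
gripper_force: 41.3
```

```bash
python3 -c "
from go import *
np.set_printoptions(precision=4,suppress=True)
p,R,o=st();print(p,o['eef_rot'],(p-F)@np.c_[X,Y,N])
f=ctrl.grab_frame('side');g=ctrl.grab_frame('top');a=cv2.resize(f['frame'][40:190,220:370],(600,600),interpolation=2)
cv2.imwrite('pics/s4.png',a[:,:,::-1]);cv2.imwrite('pics/t4.png',cv2.resize(g['frame'][170:270,290:430],(800,571),interpolation=2)[:,:,::-1])"
```

```text
[ 0.5156 -0.2328  0.2022] [ 2.8326 -0.0025  1.5024] [0.0043 0.0019 0.0833]
```

View pics/s4.png

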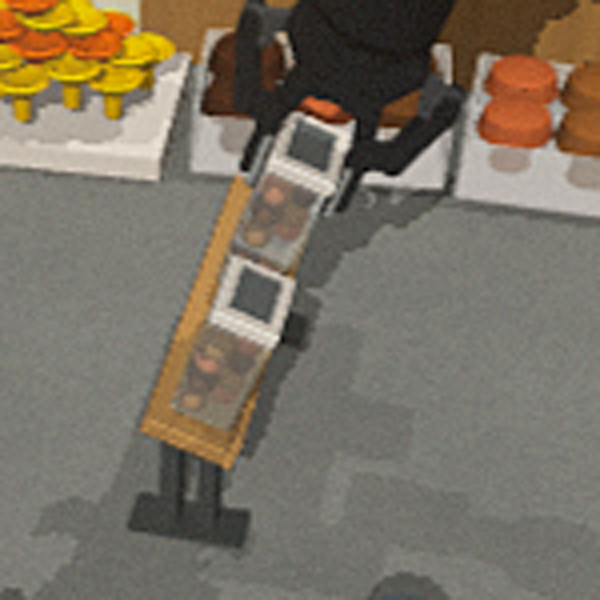

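The side crop shows the held tub (lid at 315,142 in the crop) square above the gap, behind tall_b's lid at (257,293), fingers on its front and back faces.

```bash
python3 -c "
from go import *
np.set_printoptions(precision=4,suppress=True)
p,R,o=st();f=ctrl.grab_frame('side')
c=p+.0395*N;print('exp',proj(f,c),'dY/mm',proj(f,c+.001*Y)-proj(f,c),'dX',proj(f,c+.001*X)-proj(f,c))
b=F+.0715*N
for w in white(f,(270,60,312,125)): print(w[0],w[2],w[1].round(1).tolist())"
```

```text
exp [296.7676  74.574 ] dY/mm [-0.0735  0.2204] dX [-0.3942 -0.1739]
[282.633  114.8009] 267.0 [[271.79998779296875, 120.5999984741211], [277.5, 103.5], [294.0, 109.0], [288.29998779296875, 126.0999984741211]]
[273.2821  77.1538] 71.5 [[270.0, 69.0], [280.0, 69.0], [280.0, 83.0], [270.0, 83.0]]
[295.5008  79.0673] 101.5 [[283.3999938964844, 84.19999694824219], [293.0, 65.0], [308.6000061035156, 72.80000305175781], [299.0, 92.0]]
```

```bash
python3 -c "
from go import *
f=ctrl.grab_frame('side');g=ctrl.grab_frame('top')
a=cv2.resize(f['frame'][60:130,265:315],(400,560),interpolation=2);b=cv2.resize(g['frame'][185:255,320:370],(400,560),interpolation=2)
p,R,o=st();b0=p-.0265*N
for s in(-.021,.021):
  for t in(-.03,.03):
    for h,k in((0,(0,255,0)),(.066,(255,0,0))):
      u=(proj(f,b0+s*X+t*Y+h*N)-[265,60]+.5)*8; cv2.circle(a,tuple(int(v) for v in u),3,k,-1)
cv2.imwrite('pics/s5.png',np.hstack([a,b])[:,:,::-1])"
```

```text
(no output)
```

View pics/s5.png

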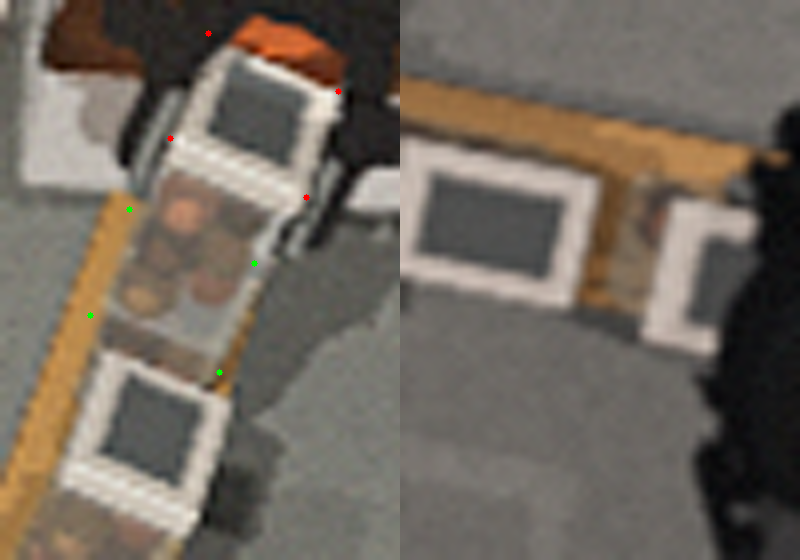

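The left half (side) shows the predicted lid and base corners (dots) falling on the held tub's near edges within about 1–2 px. The right half (top) shows the held lid's +y edge running from (678,200) to (642,335), and tall_b's -y edge from (600,180) to (575,305).

```bash
python3 -c "
from go import *
np.set_printoptions(precision=4,suppress=True)
p,R,o=st();g=ctrl.grab_frame('top');print((p-F)@np.c_[X,Y,N])
for s,m in((.021,(354.7,210.0)),(-.021,(350.2,226.9))):
    c=p+.0395*N+.03*Y+s*X; q=plane(g,m,c[2])[0]; print('held',proj(g,c),m,'err XY mm',((q-c)*1000)@np.c_[X,Y])
B=np.array([.5248,-.1673,.1745])
for s,m in((.021,(345,207.5)),(-.021,(341.9,223.1))):
    c=B-.03*Y+s*X; q=plane(g,m,c[2])[0]; print('tallb',proj(g,c),m,'err',((q-c)*1000)@np.c_[X,Y])
"
```

```text
[ 0.0081 -0.0003  0.0871]
held [355.4135 208.8691] (354.7, 210.0) err XY mm [-2.6886  1.1648]
held [351.0456 227.1159] (350.2, 226.9) err XY mm [0.0799 1.9159]
tallb [344.6108 206.6441] (345, 207.5) err [-1.7771 -1.2451]
tallb [340.6654 223.39  ] (341.9, 223.1) err [ 1.2551 -2.8218]
```

play_rows(
  plan=[
    {"translation": [0, 0, 0.02], "dr": [0, 0, 0], "grip": 0.03},
    {"translation": [0, 0, 0.02], "dr": [0, 0, 0], "grip": 0.03},
    {"translation": [0, 0, 0.02], "dr": [0, 0, 0], "grip": 0.03},
    {"translation": [0, 0, 0.012], "dr": [0, 0, 0], "grip": 0.03},
    {"translation": [0, 0, 0], "dr": [0, 0, 0], "grip": 0.03},
  ],
)

```text
time_s: 12.42
eef_pos: [0.539, -0.2364, 0.1364]
eef_rot: [2.828, -0.0, 1.5]
wrist_force: [0.5, 0.3, -1.8]
opening: 0.486
gripper_force: 41.5
```

play_rows(
  plan=[
    {"translation": [0, 0, 0.004], "dr": [0, 0, 0], "grip": 0.03},
    {"translation": [0, 0, 0.003], "dr": [0, 0, 0], "grip": 0.03},
    {"translation": [0, 0, 0], "dr": [0, 0, 0], "grip": 0.03},
  ],
)

```text
time_s: 12.8
eef_pos: [0.5415, -0.2367, 0.1302]
eef_rot: [2.827, 0.0, 1.5]
wrist_force: [-0.5, 0.3, -2.4]
opening: 0.49
gripper_force: 41.5
```

```bash
python3 -c "
from go import *
np.set_printoptions(precision=4,suppress=True)
p,R,o=st();print((p-F)@np.c_[X,Y,N],o['wrist_force']@np.c_[X,Y,N],np.degrees((R.inv()*RL).as_rotvec()))"
```

```text
[ 0.0068 -0.0002  0.0067] [-1.2317  0.2503 -2.1246] [ 0.0272  0.0218 -0.0448]
```

play_rows(
  plan=[
    {"translation": [0, 0, 0.003], "dr": [0, 0, 0], "grip": 0.03},
    {"translation": [0, 0, 0], "dr": [0, 0, 0], "grip": 0.03},
  ],
)

```text
time_s: 13.05
eef_pos: [0.5423, -0.2367, 0.127]
eef_rot: [2.828, -0.0, 1.5]
wrist_force: [-0.1, -0.3, -0.7]
opening: 0.489
gripper_force: 41.5
```

play_rows(
  plan=[
    {"translation": [0, 0, 0.0015], "dr": [0, 0, 0], "grip": 0.03},
    {"translation": [0, 0, 0], "dr": [0, 0, 0], "grip": 0.03},
  ],
)

```text
time_s: 13.3
eef_pos: [0.5428, -0.2367, 0.1257]
eef_rot: [2.827, -0.0, 1.5]
wrist_force: [0.2, 0.8, -2.0]
opening: 0.485
gripper_force: 41.5
```

play_rows(
  plan=[
    {"translation": [0, 0, 0.001], "dr": [0, 0, 0], "grip": 0.03},
    {"translation": [0, 0, 0], "dr": [0, 0, 0], "grip": 0.03},
  ],
)

```text
time_s: 13.55
eef_pos: [0.5432, -0.2368, 0.1249]
eef_rot: [2.827, 0.0, 1.5]
wrist_force: [0.1, 0.4, -2.1]
opening: 0.491
gripper_force: 41.6
```

play_rows(
  plan=[
    {"translation": [0, 0, 0.001], "dr": [0, 0, 0], "grip": 0.03},
    {"translation": [0, 0, 0], "dr": [0, 0, 0], "grip": 0.03},
  ],
)

```text
time_s: 13.8
eef_pos: [0.5432, -0.2368, 0.1249]
eef_rot: [2.827, 0.0, 1.5]
wrist_force: [-6.7, 2.8, 7.7]
opening: 0.488
gripper_force: 42.9
```

play_rows(
  plan=[
    {"translation": [0, 0, 0.001], "dr": [0, 0, 0], "grip": 0.03},
    {"translation": [0, 0, 0], "dr": [0, 0, 0], "grip": 0.03},
  ],
)

```text
time_s: 14.05
eef_pos: [0.5432, -0.2368, 0.1248]
eef_rot: [2.827, 0.0, 1.5]
wrist_force: [-13.5, 3.4, 19.5]
opening: 0.485
gripper_force: 44.4
```

play_rows(
  plan=[
    {"translation": [0, 0, -0.0015], "dr": [0, 0, 0], "grip": 0.03},
    {"translation": [0, -0.002, 0], "dr": [0, 0, 0], "grip": 0.03},
    {"translation": [0, -0.002, 0], "dr": [0, 0, 0], "grip": 0.03},
    {"translation": [0, 0, 0], "dr": [0, 0, 0], "grip": 0.03},
  ],
)

```text
time_s: 14.55
eef_pos: [0.5405, -0.237, 0.124]
eef_rot: [2.825, 0.001, 1.5]
wrist_force: [1.6, -0.1, 5.8]
opening: 0.488
gripper_force: 42.1
```

play_rows(
  plan=[
    {"translation": [0, -0.001, 0], "dr": [0, 0, 0], "grip": 0.03},
    {"translation": [0, 0, 0], "dr": [0, 0, 0], "grip": 0.03},
  ],
)

```text
time_s: 14.8
eef_pos: [0.5395, -0.2369, 0.1237]
eef_rot: [2.825, 0.001, 1.5]
wrist_force: [0.7, 0.8, 5.7]
opening: 0.488
gripper_force: 42.3
```

```bash
python3 -c "
from go import *
np.set_printoptions(precision=4,suppress=True)
p,R,o=st();print((p-F)@np.c_[X,Y,N],o['wrist_force']@np.c_[X,Y,N],np.degrees((R.inv()*RL).as_rotvec()))"
```

```text
[ 0.003  -0.0005  0.0012] [2.364  0.8554 5.2074] [ 0.1377  0.0536 -0.0303]
```

play_rows(
  plan=[
    {"translation": [0, -0.0015, 0], "dr": [0, 0, 0], "grip": 0.03},
    {"translation": [0, 0, 0], "dr": [0, 0, 0], "grip": 0.03},
  ],
)

```text
time_s: 15.05
eef_pos: [0.5381, -0.2368, 0.1232]
eef_rot: [2.825, 0.001, 1.5]
wrist_force: [1.5, -0.2, 4.8]
opening: 0.487
gripper_force: 42.2
```

play_rows(
  plan=[
    {"translation": [0, -0.001, 0], "dr": [0, 0, 0], "grip": 0.03},
    {"translation": [0, 0, 0], "dr": [0, 0, 0], "grip": 0.03},
  ],
)

```text
time_s: 15.3
eef_pos: [0.5372, -0.2367, 0.1229]
eef_rot: [2.825, 0.001, 1.5]
wrist_force: [0.5, -0.7, 6.1]
opening: 0.488
gripper_force: 42.3
```

play_rows(
  plan=[
    {"translation": [0, -0.001, 0], "dr": [0, 0, 0], "grip": 0.03},
    {"translation": [0, 0, 0], "dr": [0, 0, 0], "grip": 0.03},
  ],
)

```text
time_s: 15.55
eef_pos: [0.5362, -0.2366, 0.1226]
eef_rot: [2.825, 0.001, 1.5]
wrist_force: [0.8, -0.0, 6.3]
opening: 0.489
gripper_force: 42.3
```

play_rows(
  plan=[
    {"translation": [0, -0.001, 0], "dr": [0, 0, 0], "grip": 0.03},
    {"translation": [0, 0, 0], "dr": [0, 0, 0], "grip": 0.03},
  ],
)

```text
time_s: 15.8
eef_pos: [0.536, -0.2366, 0.1226]
eef_rot: [2.824, 0.001, 1.5]
wrist_force: [5.4, -0.8, 4.2]
opening: 0.488
gripper_force: 42.1
```

play_rows(
  plan=[
    {"translation": [0, -0.001, 0], "dr": [0, 0, 0], "grip": 0.03},
    {"translation": [0, 0, 0], "dr": [0, 0, 0], "grip": 0.03},
  ],
)

```text
time_s: 16.05
eef_pos: [0.5359, -0.2366, 0.1226]
eef_rot: [2.822, 0.001, 1.501]
wrist_force: [7.3, 0.0, 2.2]
opening: 0.485
gripper_force: 42.0
```

play_rows(
  plan=[
    {"translation": [0, -0.001, 0], "dr": [0, 0, 0], "grip": 0.03},
    {"translation": [0, 0, 0], "dr": [0, 0, 0], "grip": 0.03},
  ],
)

```text
time_s: 16.3
eef_pos: [0.5358, -0.2366, 0.1226]
eef_rot: [2.821, 0.001, 1.501]
wrist_force: [10.6, -0.9, 0.0]
opening: 0.486
gripper_force: 41.9
```

play_rows(
  plan=[
    {"translation": [0, 0.002, 0.0005], "dr": [0, 0, 0], "grip": 0.03},
    {"translation": [0, 0, 0], "dr": [0, 0, 0], "grip": 0.03},
  ],
  force=25,
)

```text
time_s: 16.55
eef_pos: [0.536, -0.2366, 0.1225]
eef_rot: [2.824, 0.001, 1.5]
wrist_force: [1.3, -0.2, 9.5]
opening: 0.486
gripper_force: 43.3
```

play_rows(
  plan=[
    {"translation": [0, 0, 0], "dr": [0, 0, 0], "grip": 0.043},
    {"translation": [0, 0, 0], "dr": [0, 0, 0], "grip": 0.05},
    {"translation": [0, 0, 0], "dr": [0, 0, 0], "grip": 0.065},
    {"translation": [0, 0, 0], "dr": [0, 0, 0], "grip": 0.07},
    {"translation": [0, 0, 0], "dr": [0, 0, 0], "grip": 0.07},
  ],
)

```text
time_s: 17.18
eef_pos: [0.534, -0.236, 0.1206]
eef_rot: [2.828, -0.0, 1.5]
wrist_force: [-0.2, 0.0, -1.1]
opening: 0.818
gripper_force: 0.0
```

play_rows(
  plan=[
    {"translation": [0, 0, -0.015], "dr": [0, 0, 0], "grip": 0.07},
    {"translation": [0, 0, -0.03], "dr": [0, 0, 0], "grip": 0.07},
    {"translation": [0, 0, -0.05], "dr": [0, 0, 0], "grip": 0.07},
    {"translation": [0, 0, -0.05], "dr": [0, 0, 0], "grip": 0.07},
    {"translation": [0, 0, 0], "dr": [0, 0, 0], "grip": 0.07},
  ],
)

```text
time_s: 17.8
eef_pos: [0.4913, -0.2344, 0.265]
eef_rot: [2.819, 0.004, 1.499]
wrist_force: [1.0, 0.0, -0.2]
opening: 0.819
gripper_force: 0.0
```

play_rows(
  plan=[
    {"translation": [0.04, -0.03, -0.01], "dr": [0, 0, 0], "grip": 0.07},
    {"translation": [0.06, -0.01, 0], "dr": [0, 0, 0], "grip": 0.07},
    {"translation": [0.06, 0, 0], "dr": [0, 0, 0], "grip": 0.07},
    {"translation": [0.06, 0, 0], "dr": [0, 0, 0], "grip": 0.07},
    {"translation": [0.06, 0, 0], "dr": [0, 0, 0], "grip": 0.07},
  ],
)

```text
time_s: 18.42
eef_pos: [0.468, 0.051, 0.2562]
eef_rot: [2.826, -0.0, 1.5]
wrist_force: [0.5, -0.3, 0.3]
opening: 0.82
gripper_force: 0.0
```

```bash
python3 -c "
from go import *
np.set_printoptions(precision=4,suppress=True)
p,R,o=st();print(p,o['time_s'])
f=ctrl.grab_frame('side');g=ctrl.grab_frame('top')
print('exp lids z66',proj(g,F+.0395*N),proj(f,F+.0395*N))
for n,h,r in(('top',g,(300,185,425,245)),('side',f,(264,70,312,160)),('top',g,(120,160,210,240))):
    for w in white(h,r):
        b=w[1]; e=b[1]-b[0],b[2]-b[1]; print(n,w[0].round(1),w[2],b.mean(0).round(1),[round(float(np.degrees(np.arctan2(*v[::-1]))),1) for v in e],[round(float(np.linalg.norm(v)),1) for v in e])
a=cv2.resize(f['frame'][65:155,255:320],(404,560),interpolation=2);b=cv2.resize(g['frame'][180:250,375:425] if 0 else g['frame'][180:250,310:410],(396,277),interpolation=2)
c=np.zeros((560,800,3),np.uint8);c[:,:404]=a;c[:277,404:]=b
cv2.imwrite('pics/end.png',c[:,:,::-1])"
```

```text
[0.468  0.051  0.2562] 18.425
exp lids z66 [356.5965 217.0865] [286.0545 103.6862]
top [386.1 224.1] 387.0 [386.2 224.1] [-78.1, 11.9] [16.8, 25.8]
top [356.6 217.6] 340.5 [356.6 217.6] [-78.7, 11.3] [16.3, 23.3]
top [330.5 212.5] 378.0 [330.5 212.6] [-77.9, 12.1] [16.8, 24.9]
side [292.5 107. ] 20.5 [292.5 106.6] [-74.1, 15.9] [9.2, 3.4]
side [278.9 111.4] 132.0 [282.8 109.1] [-71.6, 18.4] [28.8, 14.2]
side [290.8  78.5] 397.0 [289.5  80. ] [0.0, 90.0] [43.0, 20.0]
top [177.7 201.2] 62.0 [177.6 201. ] [-76.0, 14.0] [35.7, 2.7]
top [144.  194.5] 85.5 [143.9 194.6] [-74.4, 15.6] [36.1, 3.5]
```

View pics/end.png

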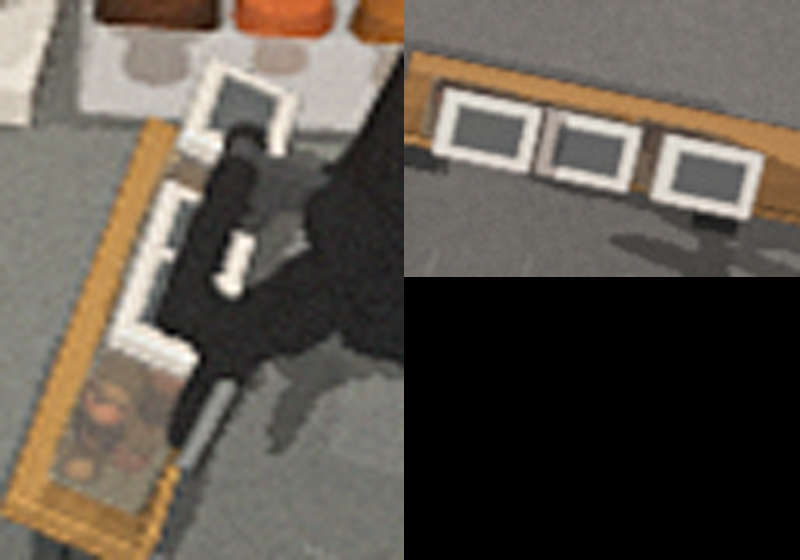

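The small tub's lid at (356.6,217.6) in the top view is within 0.5 px of the expected spot (356.6,217.1). It is square with its neighbours (11.3° against 12°), and the tall tubs and cartons are where they were.

play_rows(
  plan=[
    {"translation": [0, 0, 0], "dr": [0, 0, 0], "grip": 0.07},
    {"translation": [0, 0, 0], "dr": [0, 0, 0], "grip": 0.07},
  ],
)

```text
time_s: 18.77
eef_pos: [0.4683, 0.048, 0.2558]
eef_rot: [2.828, 0.0, 1.498]
wrist_force: [0.2, -0.8, 0.1]
opening: 0.821
gripper_force: 0.0
```

```bash
python3 -c "
from rig import ctrl
print(ctrl.sign_off())"
```

```text
the job is handed in; nothing more can be done
None
```

The small tub was stood on the counter, regrasped and set down in the gap on the ledge, against the lip and in line with its neighbours (lid within about 1 mm of the expected spot in the last picture); the job was handed in at about 19 s, and no verdict was returned.

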